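# Pack up the coffee round: cups in the caddy, lids nested and held down

## Robot

A 6-joint arm with a two-finger parallel gripper is mounted at the origin on the work surface; the furniture and walls round the work are solid. World frame = base frame: x ahead of the robot, y to its left, z up, the work surface at z = 0. Lengths are in m, angles in rad, forces in N, time in s.
With the tool pointing down it reaches from about 0.15 to 0.775 m from the base axis. Payload 6.1 kg.
Tool frame: the origin (TCP) lies midway between the tips of the shut fingers; the grasp point (between the pads) lies 19 mm behind it; z points along the fingers, y is the line along which they close (so a half turn about z gives the same grasp; the last joint's range is limited). The gripper opens to 85 mm and grips with 20 to 120 N. Pads are 22 mm wide; open, the fingers measure 114 mm over their backs; the gripper's body (76 mm by 85 mm) begins 54 mm behind the grasp point. The pads swing forward as they close: fully open they stand 13 mm farther back than shut.
Start: joints at [0, 0.126, -0.04, 1.405, 0, 1.571], TCP at [0.525, -0, 0.231] pointing down, gripper open.
Joint ranges: [-2.72, 2.72], [-0.95, 1.95], [-1.27, 1.35], [-1.78, 2.02], [-1.46, 1.47], [-3.14, 3.14]. Speed limits (rad/s): [2.39, 2.39, 3.01, 3.14, 3.14, 3.14].

## Interface

Orientations are given as a unit quaternion [w, x, y, z].
In Python, from workcell import ctrl gives the robot as it stands.
- The arm moves only by the tool carry_out, never from a script. Its argument "series" is text: rows parted by semicolons, each of 7 numbers parted by spaces: the shift along the tool's x, y, z in m, then the turn, a rotation vector about the tool's x, y, z in degrees, then the finger opening in m, from 0 to 0.0854. A call has 1 to 20 rows; each row is the pose to reach, as a shift and turn from the pose commanded when the call began, along the tool's axes at that moment; what a row does not reach only later rows make up. A row lasts 1/12 s, in which the tool goes at most 41.7 mm and 7.16 degrees, less where a joint would pass 70% of its speed; a pose out of reach is approached as far as the arm can. A call with a gripper value outside its range is refused whole. The fingers move at their own pace and stop on an object; "newtons" is the grip in N (left out, the last holds). Time passes only in rows, so rows that repeat a pose let the fingers close. It gives the time, the measured TCP pose, the force, the opening and the grip force at its end, in the units of the state.
- ctrl.observe(): the state, without advancing time (a new reading comes with each control period).
- ctrl.grab_frame(name): name is "scene" or "side" or "wrist"; returns a dict with "color" (400x640x3 uint8, red, green, blue), "intrinsics" (3x3 intrinsics, pixels), "view" (4x4, takes a point from world to camera coordinates). Camera axes: x right, y up, looking along -z (the intrinsics and any distortion apply to the point x, -y, -z); pixel columns grow to the right and rows downward; lengths in m; the calibration is good to about 2 mm. A picture is of the moment at which its call begins. There is no depth.
- ctrl.hand_in(): hands the job in; it is judged then, once.
The state is a dict: "t": time; "joints": joint angles; "joint_vel": joint speeds; "effort": joint torques, N m; "tool_pos": TCP position; "tcp_rot": TCP orientation; "ft_force": force on the tool from outside, world axes, zero at the start; "torque": the same for the moment, N m; "finger_gap": finger opening in m; "grip_force": force on a finger pad.
Only numpy, scipy, OpenCV 4.12 (cv2) and the standard library are available. Lean on these libraries where they do the work, as an engineer would, in place of code of your own. Each camera call takes 0.05 s, during which the arm holds its last target. There are 200 camera calls.

## Task

Pack the coffee things into the wooden caddy for the way back to the kitchen: swing up the steel hold-down that lies over the lid seat, stand every steel cup upright on the floor of a cell of its own, and stack all the domed lids dome down in the round lid seat, the first in the seat and each further one fully home inside the one below. Once all lids are stacked, swing the hold-down back over so that its rubber pad rests on the top lid. Leave the other things on the desk where they are.

Things in the scene. Friction and masses are not known exactly. Their poses are not given: they have to be found in the camera images.
- carrier: wooden caddy, fixed to the desk, 65 mm wide (its x), 291 mm long (its y, -175 to +116 mm); origin on the desk, z up. Along +y: cup cells 3, 2, 1, the round lid seat, the bracket of the hold-down. Base 6 mm; cells 53 x 53 mm inside; outer walls to 30 mm above the desk, 4 mm thick, dividers to 27 mm. Fingers have free room on both sides across its x
- cell1 (a point): centre of the floor of cup cell 1, 6 mm above the desk; takes one cup (the one next to the lid seat)
- cell2 (a point): centre of the floor of cup cell 2, 6 mm above the desk; takes one cup
- cell3 (a point): centre of the floor of cup cell 3, 6 mm above the desk; takes one cup
- lid_seat (a point): on the axis of the lid seat, a wooden ring 57 mm outside, 47 inside, rim 23 mm above the desk, which takes the first lid as a lid's skirt does. The point lies 7 mm above the desk, where the first lid's origin comes to rest; the next lids' origins come 14, 28 and 42 mm above it
- pivot (a point): middle of the hold-down's hinge, 66 mm beyond the lid seat along the caddy's +y, 83 mm above the desk. The hinge line is level, along the caddy's x. The steel bracket under it is 22 mm wide along x, 16 mm along y
- hold_down: steel bar 12 mm wide, 4 mm thick on the pivot (its origin), 97 mm along its own -y to the tab, pad on its -z side. Starts down over the empty seat, on a stop 14 degrees below level. Pinched across its width from above it swings up (no spring, 0.12 kg, damped); beyond about 100 degrees above level it falls back to a stop at 126 degrees and stays open; short of that it falls shut in about 1 s
- pad (a point): middle of the underside of the hold-down's rubber pad: 66 mm along the bar from the hinge, 34 mm below the bar's middle; pad 17 mm in diameter
- tab (a point): finger tab at the free end of the hold-down bar, 97 mm from the hinge, 12 mm wide along the caddy's x, 180 mm above the desk when the bar is upright. To close the open bar, push here with shut fingers from the side away from the lid seat until past upright; with 3 or 4 lids in the seat the bar ends within 10 degrees of level
- lid1: grey domed lid lying dome down, as it must stay. Round about z, which points up out of its open side; origin: lowest point, middle of the dome's 22 mm flat, on the desk (z = 0) at the start. Above it: dome up to 16 mm (43 mm across there), flat shoulder at 16 mm, upright skirt from 16 to 30 mm, 54 mm outside, 47 inside; floor of the hollow at 5 mm. 35 g. May be absent
- lid2: lid just like lid1. Stacked, a lid's dome sinks into the skirt below (2 mm play all round) until its shoulder rests on that rim, 14 mm above the lid below. Grip across the skirt; fingertips lower than the shoulder would run onto the skirt or seat below. May be absent
- lid3: lid just like lid1. Stacked, a lid's dome sinks into the skirt below (2 mm play all round) until its shoulder rests on that rim, 14 mm above the lid below. Grip across the skirt; fingertips lower than the shoulder would run onto the skirt or seat below. May be absent
- lid4: lid just like lid1. Stacked, a lid's dome sinks into the skirt below (2 mm play all round) until its shoulder rests on that rim, 14 mm above the lid below. Grip across the skirt; fingertips lower than the shoulder would run onto the skirt or seat below. May be absent
- cup1: insulated steel cup without handle, straight, 46 mm in diameter, 62 mm high, rubber foot, 130 g, standing mouth up; origin at the centre of its underside, on the desk at the start, z up. May be absent
- cup2: cup just like cup1, origin and axes alike. May be absent
- cup3: cup just like cup1, origin and axes alike. May be absent
- earbud_case: white earbud charging case, 26 x 58 x 41 mm, standing among the coffee things, no part of the job; origin on its underside; leave it alone
- stapler: stapler, 141 x 34 x 42 mm, no part of the job; origin on its underside; leave it alone
- calculator: pocket calculator, 121 x 68 x 14 mm, no part of the job; origin on its underside; leave it alone
Things that resemble listed ones, but are neither listed nor needed, are in the scene too. What is shaped like the lid4 but red is not meant.

How it is judged:
By the outcome, as a careful person would: the job done as asked, in the order asked, and still so for the second after the job is handed in, with the robot touching nothing.
Of lid1, lid2, lid3, lid4 only 3 to 4 are there at a start; the rules pass over those that are not, and their reading is None.
Of cup1, cup2, cup3 only 2 to 3 are there at a start; the rules pass over those that are not, and their reading is None.
At some moment in a run one of lid1, lid2, lid3, lid4, cup1, cup2, cup3 may be knocked a few centimetres aside while the robot is not near it.
Once in a run the grip may slacken for a moment while it holds something.
It also fails if it takes over 210 s, if anything falls off the work surface, if the arm or the gripper's body presses on something with over 40 N, if the wrist force passes 120 N, or if a joint passes its speed limit or range.

## Working session

There is one attempt and no reset: what is moved stays moved. The work goes in short steps, Python scripts to look and compute and a tool call to move; the robot and the scene stay as the last step left them, time stands still between calls to the robot, and variables do not carry over. Pictures are saved under pics/ and viewed, at most 14 in all, crops included, and the job is handed in when it is done.

Besides the shell and the picture viewer there is one more tool, called after "Call:" by a JSON object that holds its "name" and its "arguments". carry_out: Moves the arm, as the interface text tells. Its arguments: {"type":"object","properties":{"series":{"type":"string"},"newtons":{"type":"number"}},"required":["series"]}

```bash
mkdir -p pics; ls; cat > h.py <<'E'
import numpy as np, cv2, pickle
from workcell import ctrl
def grab(name,fn=None):
    f=ctrl.grab_frame(name); 
    if fn: cv2.imwrite('pics/'+fn+'.png',f['color'][:,:,::-1])
    pickle.dump(f,open(f'{name}.pkl','wb')); return f
def load(name): return pickle.load(open(f'{name}.pkl','rb'))
def ray(f,u,v):
    K=np.array(f['intrinsics']);V=np.array(f['view'])
    d=np.linalg.inv(K)@[u,v,1]; d=np.array([d[0],-d[1],-d[2]])
    R=V[:3,:3];return -R.T@V[:3,3], R.T@d
def onz(f,u,v,z):
    o,d=ray(f,u,v); return o+d*(z-o[2])/d[2]
def proj(f,p):
    K=np.array(f['intrinsics']);V=np.array(f['view'])
    c=V[:3,:3]@np.asarray(p)+V[:3,3]; q=K@[c[0],-c[1],-c[2]]; return q[:2]/q[2]
E
python3 - <<'E'
from h import *
for n in ['scene','side','wrist']:
    f=grab(n,n+'0'); print(n,f['intrinsics'],ray(f,320,200), [k for k in f])
print(ctrl.observe())
E
```

```text
pics
scene [[395.75465177   0.         319.12080397]
 [  0.         395.75465177 201.19720335]
 [  0.           0.           1.        ]] (array([ 0.04604061, -0.56160411,  0.70467562]), array([ 0.4132612 ,  0.60372788, -0.68171982])) ['color', 'intrinsics', 'view']
side [[382.87693898   0.         315.33057787]
 [  0.         382.87693898 200.81034692]
 [  0.           0.           1.        ]] (array([-0.06146572,  0.82936855,  0.50785809]), array([ 0.45890101, -0.78501129, -0.41631761])) ['color', 'intrinsics', 'view']
wrist [[306.87231126   0.         317.68520607]
 [  0.         306.87231126 195.79321591]
 [  0.           0.           1.        ]] (array([0.52532283, 0.06573255, 0.37225806]), array([ 0.00686237, -0.2739358 , -0.96185077])) ['color', 'intrinsics', 'view']
{'t': 0.15, 'joints': array([ 4.50457259e-06,  1.26238701e-01, -4.03825543e-02,  1.40541814e+00,
        8.25834158e-07,  1.57079302e+00]), 'joint_vel': array([-0.00059248, -0.00231272,  0.00273866,  0.00108117, -0.00064864,
       -0.00195334]), 'effort': array([-6.60388159e-04, -4.36274636e+01,  3.53150582e+01,  1.35390865e-02,
        2.80258462e-06, -9.74541621e-07]), 'tool_pos': array([5.24670605e-01, 2.60745082e-06, 2.30705811e-01]), 'tcp_rot': array([-4.39783605e-04,  7.07103884e-01,  7.07109405e-01, -4.39200180e-04]), 'ft_force': array([-0.28549922, -0.509136  ,  0.50299652]), 'torque': array([ 0.06396112, -0.0028226 , -0.04121322]), 'grip_force': 0.0, 'finger_gap': 0.08541223911527146}
```

View pics/scene0.png

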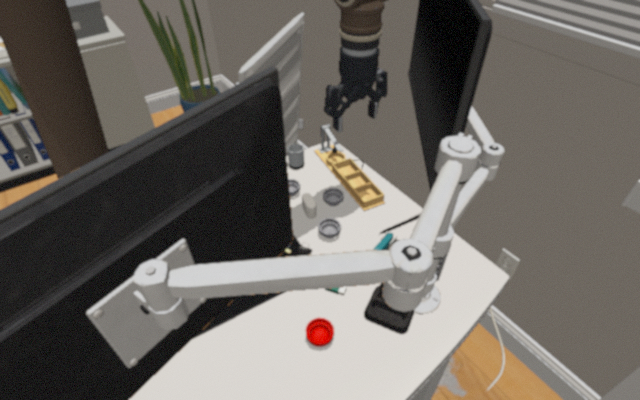

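View pics/side0.png

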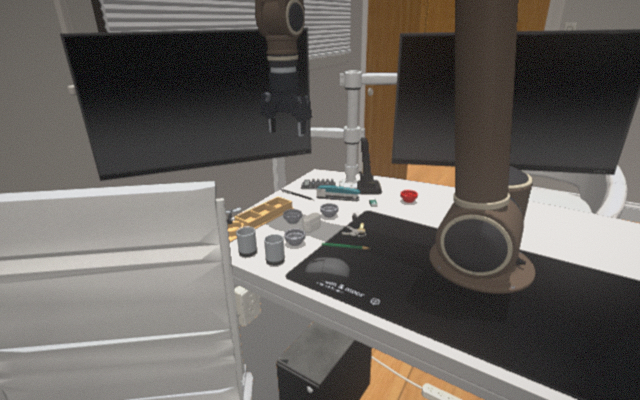

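View pics/wrist0.png

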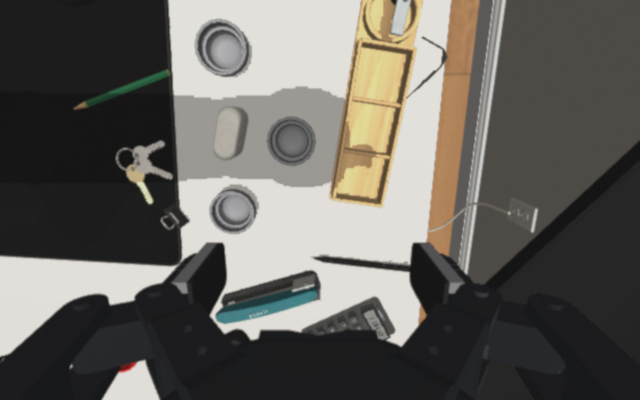

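The wrist view has +x to the right and +y up. It shows three grey lids at px (223,47), (292,140) and (235,209), the earbud case at (229,133) and the caddy at right. The side view shows two cups, at (247,240) and (274,248). The red lid, at (319,332) in the scene view, is a decoy. I'll move the camera toward +y for the rest.

Call:
{"name": "carry_out", "arguments": {"series": "0.04 0 0 0 0 0 0.085; 0.08 0 0 0 0 0 0.085; 0.12 0 0 0 0 0 0.085; 0.15 0 0 0 0 0 0.085; 0.15 0 0 0 0 0 0.085; 0.15 0 0 0 0 0 0.085"}}

```text
t: 0.65
tool_pos: [0.5246, 0.1515, 0.2307]
tcp_rot: [-0.0, 0.706, 0.708, -0.0]
ft_force: [0.3, -0.3, -0.3]
finger_gap: 0.0851
grip_force: 0.0
```

```bash
python3 - <<'E'
from h import *
f=grab('wrist','wrist1')
g=grab('side')
c=cv2.resize(g['color'][170:290,220:360],None,fx=5,fy=5,interpolation=cv2.INTER_CUBIC)
cv2.imwrite('pics/side1c.png',c[:,:,::-1])
E
```

```text
(no output)
```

View pics/wrist1.png

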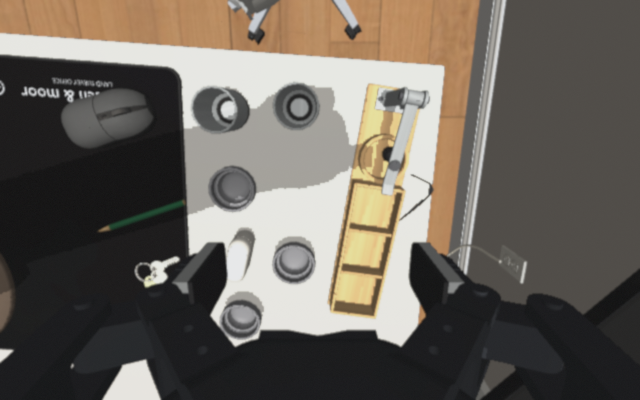

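View pics/side1c.png

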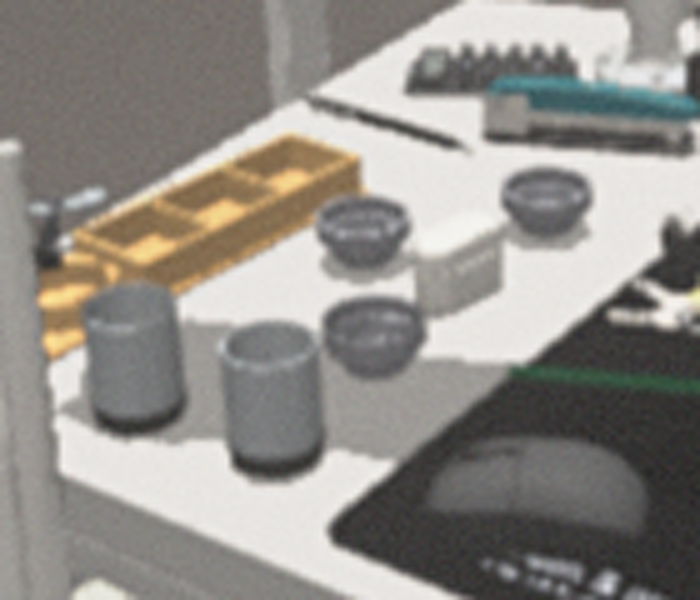

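```bash
python3 - <<'E'
from h import *
f=load('wrist')
c=cv2.resize(f['color'][72:332,320:450],None,fx=3,fy=3,interpolation=cv2.INTER_CUBIC)
d=cv2.resize(f['color'][75:345,185:325],None,fx=3,fy=3,interpolation=cv2.INTER_CUBIC)
c=np.rot90(c); d=np.rot90(d)
# two panels stacked would exceed; save caddy only
cv2.imwrite('pics/cad1.png',np.ascontiguousarray(c[:,:,::-1]))
for n,(u,v,z) in dict(cupA=(222,110,.062),cupB=(297,106,.062),lidA=(233,188,.03),lidB=(294,262,.03),lidC=(241,317,.03),n1=(331,311,.03),n2=(376,318,.03)).items(): print(n,onz(f,u,v,z).round(4))
E
```

```text
cupA [0.4316 0.2194 0.062 ]
cupB [0.5047 0.2235 0.062 ]
lidA [0.428  0.1334 0.03  ]
lidB [0.4966 0.0403 0.03  ]
lidC [ 0.4267 -0.0384  0.03  ]
n1 [ 0.5431 -0.0288  0.03  ]
n2 [ 0.6015 -0.039   0.03  ]
```

View pics/cad1.png

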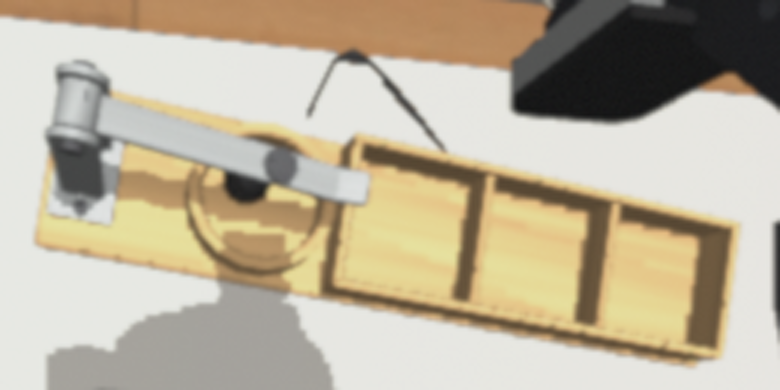

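```bash
cat > cad.py <<'E'
from h import *
from scipy.optimize import least_squares
f=load('wrist')
def px(x,y): return np.array([320+(389-y)/3-.33, 72+x/3-.33])
obs=[((740,223),(.0325,-.175,.03)),((718,357),(-.0325,-.175,.03)),((355,135),(.0325,0,.03)),((333,288),(-.0325,0,.03)),((35,243),(-.0325,.116,.006))]
def W(p,q):
    c,s=np.cos(p[2]),np.sin(p[2]); return np.array([p[0]+c*q[0]-s*q[1],p[1]+s*q[0]+c*q[1],q[2]])
r=least_squares(lambda p:np.concatenate([proj(f,W(p,q))-px(*a) for a,q in obs]),[.6,.13,-.1])
p=r.x; print(p,np.degrees(p[2]),r.fun.round(1))
def L(w):
    c,s=np.cos(p[2]),np.sin(p[2]); d=w[:2]-p[:2]; return np.array([c*d[0]+s*d[1],-s*d[0]+c*d[1]])
for n,a,z in [('seat',(261,203),.023),('hinge',(72,98),.083),('tab',(368,188),.0615),('barend near hinge',(105,112),.083)]:
    w=onz(f,*px(*a),z); print(n,w.round(4),L(w).round(4))
for n,q in dict(c1=(0,-.0305,.006),c2=(0,-.0875,.006),c3=(0,-.1445,.006)).items(): print(n,W(p,q).round(4))
E
python3 cad.py
```

```text
[ 0.59618882  0.13514702 -0.14543796] -8.332981403874644 [ 2.   2.1 -2.8  3.   2.9  1.3 -1.7  0.4 -0.5 -4.9]
seat [0.5981 0.167  0.023 ] [-0.0027  0.0318]
hinge [0.6136 0.2324 0.083 ] [0.0031 0.0988]
tab [0.5975 0.1351 0.0615] [0.0013 0.0001]
barend near hinge [0.6102 0.223  0.083 ] [0.0012 0.0889]
c1 [0.5918 0.105  0.006 ]
c2 [0.5835 0.0486 0.006 ]
c3 [ 0.5752 -0.0078  0.006 ]
```

```bash
cat >> cad.py <<'E'
print('---')
def fit(obs):
    r=least_squares(lambda p:np.concatenate([proj(f,W(p,q))-px(*a) for a,q in obs]),[.6,.13,-.1]); return r
for w,y0,y1 in [(.0305,-.175,0),(.0305,-.173,.002),(.0305,-.173,0),(.0325,-.175,-.003),(.0305,-.175,-.005),(.0305,-.175,-.008)]:
    o=[((740,223),(w,y0,.03)),((718,357),(-w,y0,.03)),((355,135),(w,y1,.03)),((333,288),(-w,y1,.03)),((35,243),(-.0325,.116,.006))]
    r=fit(o); p=r.x; print(w,y0,y1,p.round(4),r.cost.round(1),r.fun.round(1))
    for a,z in [((261,203),.023),((72,98),.083),((486,178),.027),((462,300),.027),((608,205),.027),((588,325),.027)]: print(L(onz(f,*px(*a),z)).round(4),end=' ')
    print()
E
python3 cad.py | sed -n '/---/,$p'
```

```text
---
0.0305 -0.175 0 [ 0.5962  0.1352 -0.1452] 21.6 [ 0.5  1.9 -1.3  3.2  1.2  1.   0.   0.6 -0.5 -4.9]
[-0.0027  0.0317] [0.0032 0.0988] [ 0.0248 -0.0553] [-0.0255 -0.0525] [ 0.0251 -0.1105] [-0.026  -0.1088] 
0.0305 -0.173 0.002 [ 0.596   0.1338 -0.1463] 13.8 [ 0.4  1.6 -1.3  2.8  1.3  0.6  0.2  0.1 -0.7 -3.6]
[-0.0027  0.0332] [0.0031 0.1002] [ 0.0248 -0.0538] [-0.0255 -0.0511] [ 0.0252 -0.109 ] [-0.0259 -0.1074] 
0.0305 -0.173 0 [ 0.5961  0.1346 -0.146 ] 16.0 [ 0.6  1.  -1.2  2.2  1.1  1.5 -0.   1.1 -0.5 -4.4]
[-0.0027  0.0323] [0.0031 0.0993] [ 0.0248 -0.0547] [-0.0255 -0.052 ] [ 0.0252 -0.1099] [-0.0259 -0.1083] 
0.0325 -0.175 -0.003 [ 0.5964  0.1365 -0.145 ] 38.4 [ 2.2  1.3 -2.6  2.1  2.6  2.7 -1.9  1.8 -0.3 -6.2]
[-0.0027  0.0304] [0.0032 0.0975] [ 0.0247 -0.0566] [-0.0255 -0.0538] [ 0.0251 -0.1118] [-0.026  -0.1101] 
0.0305 -0.175 -0.005 [ 0.5965  0.1374 -0.1445] 37.3 [ 0.9  0.4 -0.9  1.7  0.7  3.3 -0.4  3.  -0.3 -7. ]
[-0.0026  0.0295] [0.0033 0.0965] [ 0.0247 -0.0575] [-0.0255 -0.0547] [ 0.025  -0.1127] [-0.0261 -0.111 ] 
0.0305 -0.175 -0.008 [ 0.5967  0.1387 -0.144 ] 56.5 [ 1.2 -0.4 -0.7  0.9  0.4  4.7 -0.7  4.4 -0.1 -8.3]
[-0.0026  0.0282] [0.0033 0.0952] [ 0.0247 -0.0589] [-0.0256 -0.056 ] [ 0.025 -0.114] [-0.0261 -0.1124]
```

Two cups (A and B) and three grey lids (A, B and C) are present. Now I'll go over the hold-down bar, aligned with the caddy, and take a closer look.

Call:
{"name": "carry_out", "arguments": {"series": "0 0.025 0.02 0 0 4.2 0.06; 0 0.05 0.04 0 0 8.4 0.06; 0 0.076 0.07 0 0 8.4 0.05; 0 0.076 0.07 0 0 8.4 0.05; 0 0.076 0.07 0 0 8.4 0.05"}}

```text
t: 1.17
tool_pos: [0.6005, 0.148, 0.1586]
tcp_rot: [-0.001, 0.758, 0.652, -0.002]
ft_force: [0.4, -1.3, -0.5]
finger_gap: 0.05
grip_force: 0.0
```

```bash
python3 - <<'E'
from h import *
f=grab('wrist'); print(ctrl.observe()['tool_pos'])
c=cv2.resize(f['color'][0:300,160:480],None,fx=2,fy=2,interpolation=cv2.INTER_CUBIC)
cv2.imwrite('pics/w2.png',c[:,:,::-1])
E
```

```text
[0.60057591 0.14845774 0.16066739]
```

View pics/w2.png

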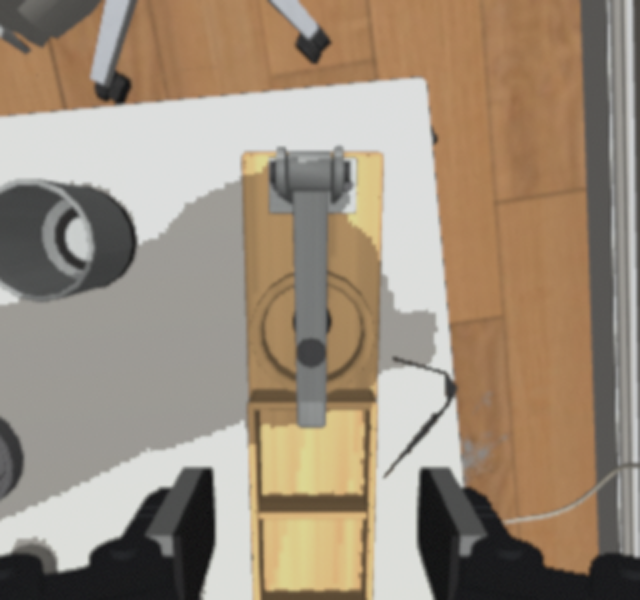

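```bash
cat >> h.py <<'E'
def Rq(q):
    from scipy.spatial.transform import Rotation as R
    return R.from_quat([q[1],q[2],q[3],q[0]]).as_matrix()
E
python3 - <<'E'
from h import *
f=load('wrist'); s=ctrl.observe(); R=Rq(s['tcp_rot']); t=s['tool_pos']; print(t,R.round(3).tolist())
for n,(x,y),z in [('tab end',(311,426),.0615),('hinge',(310,172),.083),('seat',(313,327),.023),('baseL',(243,152),.006),('baseR',(383,152),.006),('baseL2',(245,330),.006),('baseR2',(379,330),.006),('cellfarL',(251,398),.03),('cellfarR',(376,396),.03),('div12L',(258,508),.027),('div12R',(369,506),.027),('div23L',(262,598),.027),('div23R',(366,596),.027),('cupA?',(62,240),.062)]:
    w=onz(f,160+x/2,y/2,z); print(n,w.round(4),(R.T@(w-t)).round(4))
E
```

```text
[0.60057591 0.14845774 0.16066739] [[0.148, 0.989, -0.002], [0.989, -0.148, -0.001], [-0.001, -0.002, -1.0]]
tab end [0.597  0.1349 0.0615] [-0.0138 -0.0013  0.0992]
hinge [0.6113 0.2304 0.083 ] [ 0.0827 -0.0014  0.0776]
seat [0.6026 0.169  0.023 ] [ 0.0208 -0.0007  0.1376]
baseL [0.5827 0.2493 0.006 ] [ 0.0972 -0.0323  0.1546]
baseR [0.6449 0.24   0.006 ] [0.0972 0.0306 0.1545]
baseL2 [0.5693 0.1697 0.006 ] [ 0.0165 -0.0337  0.1547]
baseR2 [0.6334 0.1602 0.006 ] [0.0166 0.0311 0.1546]
cellfarL [0.5699 0.1419 0.03  ] [-0.0109 -0.0291  0.1307]
cellfarR [0.6266 0.1345 0.03  ] [-0.0098  0.0281  0.1306]
div12L [0.5631 0.0858 0.027 ] [-0.0673 -0.0275  0.1338]
div12R [0.6167 0.0791 0.027 ] [-0.0661  0.0265  0.1337]
div23L [0.5566 0.0363 0.027 ] [-0.1173 -0.0266  0.1338]
div23R [0.609  0.0298 0.027 ] [-0.1159  0.0262  0.1337]
cupA? [0.5151 0.2219 0.062 ] [ 0.06   -0.0952  0.0988]
```

Call:
{"name": "carry_out", "arguments": {"series": "0 -0.001 0.03 0 0 0 0.05; 0 -0.001 0.06 0 0 0 0.05; 0 -0.001 0.09 0 0 0 0.04; 0 -0.001 0.113 0 0 0 0.03; 0 -0.001 0.113 0 0 0 0.01; 0 -0.001 0.113 0 0 0 0.005; 0 -0.001 0.113 0 0 0 0.005; 0 -0.001 0.113 0 0 0 0.005", "newtons": 30}}

```text
t: 1.88
tool_pos: [0.5984, 0.1489, 0.0502]
tcp_rot: [0.0, 0.757, 0.653, -0.001]
ft_force: [-5.6, -4.5, -2.9]
finger_gap: 0.0104
grip_force: 29.7
```

Call:
{"name": "carry_out", "arguments": {"series": "-0.002 0 -0.010 0 0 0 0.005; -0.0025 0 -0.0205 0 0 0 0.005; -0.002 0 -0.031 0 0 0 0.005; 0 0 -0.041 0 0 0 0.005; 0.003 0 -0.051 0 0 0 0.005; 0.0075 0 -0.0605 0 0 0 0.005; 0.013 0 -0.0695 0 0 0 0.005; 0.0195 0 -0.0775 0 0 0 0.005; 0.0265 0 -0.085 0 0 0 0.005; 0.035 0 -0.091 0 0 0 0.005; 0.044 0 -0.0965 0 0 0 0.005; 0.0535 0 -0.1005 0 0 0 0.005; 0.0635 0 -0.1035 0 0 0 0.005; 0.0735 0 -0.105 0 0 0 0.005; 0.084 0 -0.1055 0 0 0 0.005; 0.0945 0 -0.105 0 0 0 0.005; 0.1045 0 -0.103 0 0 0 0.005; 0.1115 0 -0.1005 0 0 0 0.005; 0.1115 0 -0.1005 0 0 0 0.005"}}

```text
t: 3.47
tool_pos: [0.6155, 0.2625, 0.1528]
tcp_rot: [-0.001, 0.756, 0.654, 0.002]
ft_force: [-8.5, -0.0, 2.7]
finger_gap: 0.0104
grip_force: 29.2
```

Call:
{"name": "carry_out", "arguments": {"series": "0 0 0 0 0 0 0.06; 0 0 0 0 0 0 0.06; 0 0 0 0 0 0 0.06; 0 0 0 0 0 0 0.06; 0 0 -0.03 0 0 0 0.06; 0 0 -0.07 0 0 0 0.06; -0.04 -0.02 -0.08 0 0 0 0.08; -0.08 -0.06 -0.08 0 0 0 0.085; -0.12 -0.10 -0.08 0 0 0 0.085; -0.14 -0.13 -0.08 0 0 0 0.085; -0.14 -0.13 -0.08 0 0 0 0.085; -0.14 -0.13 -0.08 0 0 0 0.085"}}

```text
t: 4.47
tool_pos: [0.4634, 0.1385, 0.2305]
tcp_rot: [0.0, 0.758, 0.653, 0.0]
ft_force: [0.3, 0.2, 0.5]
finger_gap: 0.0853
grip_force: 0.0
```

```bash
python3 - <<'E'
from h import *
f=grab('wrist','w3'); s=ctrl.observe(); print(s['t'],s['tool_pos'])
E
```

```text
4.5167 [0.46573078 0.13965269 0.23041395]
```

View pics/w3.png

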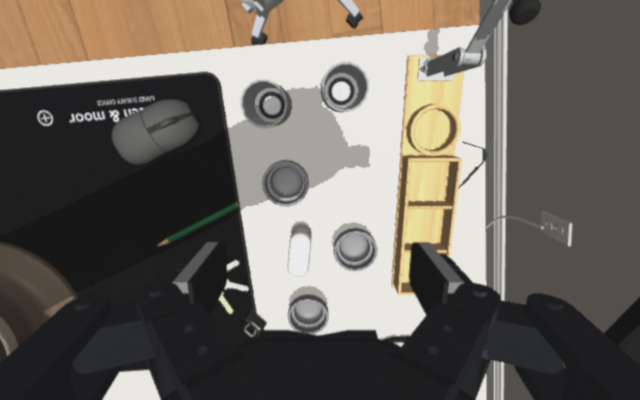

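```bash
python3 - <<'E'
from h import *
f=load('wrist'); s=ctrl.observe(); R=Rq(s['tcp_rot']); t=s['tool_pos']; print(t)
for n,(u,v),z in [('cupA',(265.5,103),.062),('cupB',(344.5,87.5),.062),('lidA',(286,182),.03),('lidB',(355,247),.03),('lidC',(308,312),.03),('seat',(432,129.5),.023),('c1 centre top',(433,181),.030),('c2top',(429,228),.03),('hinge..',(440,68),.083)]:
    w=onz(f,u,v,z); print(n,w.round(4),(R.T@(w-t)).round(4))
E
```

```text
[0.46573078 0.13965269 0.23041395]
cupA [0.4252 0.22   0.062 ] [ 0.0733 -0.0523  0.1684]
cupB [0.5026 0.2228 0.062 ] [0.0876 0.0238 0.1686]
lidA [0.4269 0.1334 0.03  ] [-0.0121 -0.0379  0.2003]
lidB [0.4955 0.0419 0.03  ] [-0.0925  0.0434  0.2004]
lidC [ 0.4253 -0.0394  0.03  ] [-0.1832 -0.014   0.2002]
seat [0.5972 0.1671 0.023 ] [0.0463 0.1255 0.2077]
c1 centre top [0.5929 0.11   0.03  ] [-0.0108  0.1297  0.2007]
c2top [0.5854 0.0533 0.03  ] [-0.0679  0.1306  0.2006]
hinge.. [0.5855 0.2253 0.083 ] [0.1023 0.1055 0.1478]
```

Call:
{"name": "carry_out", "arguments": {"series": "-0.02 0.04 0.02 0 0 0 0.085; -0.04 0.08 0.04 0 0 0 0.085; -0.06 0.11 0.06 0 0 0 0.085; -0.07 0.13 0.07 0 0 0 0.085; -0.07 0.13 0.07 0 0 0 0.085; -0.07 0.13 0.07 0 0 0 0.085; -0.07 0.13 0.07 0 0 0 0.085"}}

```text
t: 5.1
tool_pos: [0.5862, 0.0528, 0.1585]
tcp_rot: [-0.0, 0.757, 0.653, -0.0]
ft_force: [-0.3, 0.5, -0.7]
finger_gap: 0.085
grip_force: 0.0
```

```bash
python3 - <<'E'
from h import *
f=grab('wrist'); s=ctrl.observe(); print(s['t'],s['tool_pos'])
c=cv2.resize(f['color'][0:300,220:420],None,fx=2.65,fy=2,interpolation=cv2.INTER_CUBIC)
c=cv2.resize(f['color'][0:280,220:420],(572,800),interpolation=cv2.INTER_CUBIC)
c=np.rot90(c)
cv2.imwrite('pics/w4.png',np.ascontiguousarray(c[:,:,::-1])); print(c.shape)
E
```

```text
5.15 [0.58603707 0.05321227 0.15925128]
(572, 800, 3)
```

View pics/w4.png

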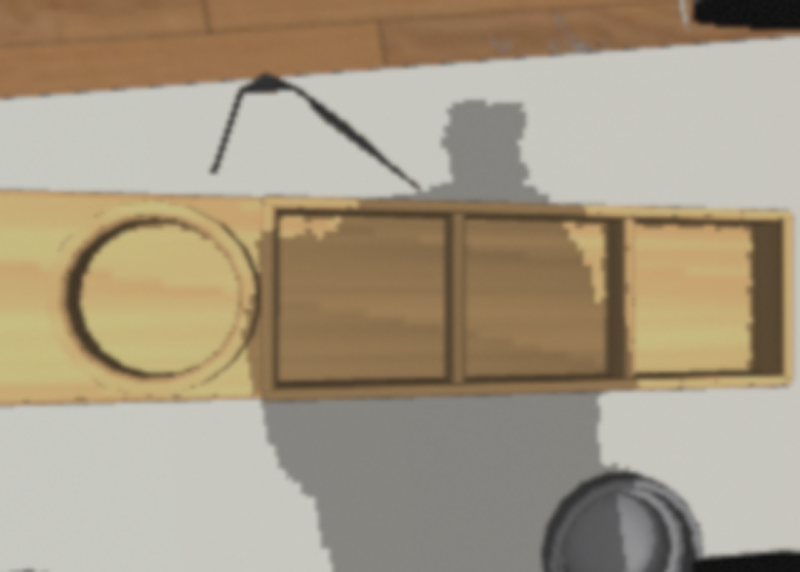

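```bash
python3 - <<'E'
from h import *
f=load('wrist'); s=ctrl.observe(); R=Rq(s['tcp_rot']); t=s['tool_pos']; print(t)
for n,(x,y),z in [('seat in',(160,298),.023),('seat out',(160,298),.023),('seatinL',(78,298),.023),('seatinR',(243,298),.023),('seat top',(160,203),.023),('seat bot',(160,392),.023),('far out',(262,298),.03),('far in',(276,298),.03),('div1a',(452,298),.027),('div1b',(465,298),.027),('div2a',(624,298),.027),('div2b',(637,298),.027),('near in',(785,298),.03),('near out',(795,298),.03),('wallT in c1',(360,213),.03),('wallB in c1',(360,384),.03),('outT',(360,199),.03),('outB',(360,397),.03),('outT3',(700,208),.03),('outB3',(700,387),.03),('lidB',(622,548),.03)]:
    w=onz(f,219.5+(571-y)/2.86,x/2.857-.33,z); print(n,w.round(4),(R.T@(w-t)).round(4))
E
```

```text
[0.58603707 0.05321227 0.15925128]
seat in [0.6008 0.1638 0.023 ] [ 0.1115 -0.0015  0.1363]
seat out [0.6008 0.1638 0.023 ] [ 0.1115 -0.0015  0.1363]
seatinL [0.604  0.1851 0.023 ] [ 0.133  -0.0015  0.1363]
seatinR [0.5975 0.1412 0.023 ] [ 0.0886 -0.0016  0.1363]
seat top [0.6282 0.1597 0.023 ] [0.1115 0.0261 0.1363]
seat bot [0.5737 0.1677 0.023 ] [ 0.1115 -0.0289  0.1363]
far out [0.5967 0.1354 0.03  ] [ 0.0828 -0.0015  0.1293]
far in [0.5961 0.1315 0.03  ] [ 0.0789 -0.0015  0.1293]
div1a [0.5884 0.0799 0.027 ] [ 0.0267 -0.0016  0.1323]
div1b [0.5878 0.0759 0.027 ] [ 0.0226 -0.0017  0.1323]
div2a [0.58   0.0238 0.027 ] [-0.03   -0.0017  0.1322]
div2b [0.5793 0.0193 0.027 ] [-0.0346 -0.0017  0.1322]
near in [ 0.5716 -0.0329  0.03  ] [-0.0873 -0.0018  0.1292]
near out [ 0.571  -0.0367  0.03  ] [-0.0912 -0.0018  0.1292]
wallT in c1 [0.6178 0.104  0.03  ] [0.0549 0.024  0.1293]
wallB in c1 [0.567  0.1115 0.03  ] [ 0.0548 -0.0274  0.1293]
outT [0.622  0.1034 0.03  ] [0.0549 0.0282 0.1293]
outB [0.5631 0.1121 0.03  ] [ 0.0548 -0.0313  0.1293]
outT3 [ 0.6059 -0.006   0.03  ] [-0.0558  0.0282  0.1292]
outB3 [0.5469 0.0026 0.03  ] [-0.0558 -0.0314  0.1292]
lidB [0.4999 0.0373 0.03  ] [-0.0284 -0.083   0.1292]
```

Call:
{"name": "carry_out", "arguments": {"series": "0.035 -0.024 0 0 0 0 0.062; 0.070 -0.048 0 0 0 0 0.062; 0.105 -0.072 0 0 0 0 0.062; 0.135 -0.094 0 0 0 0 0.062; 0.1555 -0.1065 0 0 0 0 0.062; 0.1555 -0.1065 0.02 0 0 0 0.062; 0.1555 -0.1065 0.05 0 0 0 0.062; 0.1555 -0.1065 0.08 0 0 0 0.062; 0.1555 -0.1065 0.11 0 0 0 0.062; 0.1555 -0.1065 0.13 0 0 0 0.062; 0.1555 -0.1065 0.13 0 0 0 0.062; 0.1555 -0.1065 0.13 0 0 0 0.04; 0.1555 -0.1065 0.13 0 0 0 0.04; 0.1555 -0.1065 0.13 0 0 0 0.04; 0.1555 -0.1065 0.13 0 0 0 0.04", "newtons": 40}}

```text
t: 6.4
tool_pos: [0.504, 0.2227, 0.0306]
tcp_rot: [0.0, 0.757, 0.653, 0.001]
ft_force: [0.2, 0.4, -1.4]
finger_gap: 0.0451
grip_force: 40.9
```

Call:
{"name": "carry_out", "arguments": {"series": "0 0 -0.025 0 0 0 0.04; 0 0 -0.055 0 0 0 0.04; -0.015 0.015 -0.075 0 0 0 0.04; -0.04 0.04 -0.075 0 0 0 0.04; -0.065 0.065 -0.075 0 0 0 0.04; -0.09 0.09 -0.075 0 0 0 0.04; -0.1025 0.1045 -0.075 0 0 0 0.04; -0.1025 0.1045 -0.075 0 0 0 0.04; -0.1025 0.1045 -0.06 0 0 0 0.04; -0.1025 0.1045 -0.045 0 0 0 0.04; -0.1025 0.1045 -0.033 0 0 0 0.04; -0.1025 0.1045 -0.025 0 0 0 0.04; -0.1025 0.1045 -0.025 0 0 0 0.04"}}

```text
t: 7.48
tool_pos: [0.59, 0.1056, 0.0521]
tcp_rot: [-0.001, 0.757, 0.654, -0.001]
ft_force: [0.3, 0.3, -2.0]
finger_gap: 0.0451
grip_force: 42.5
```

Call:
{"name": "carry_out", "arguments": {"series": "0 0.001 0.006 0 0 0 0.04; 0 0.001 0.012 0 0 0 0.04; 0 0.001 0.016 0 0 0 0.04; 0 0.001 0.018 0 0 0 0.04; 0 0.001 0.018 0 0 0 0.04"}}

```text
t: 7.9
tool_pos: [0.5924, 0.1054, 0.0366]
tcp_rot: [0.0, 0.757, 0.653, 0.0]
ft_force: [-1.7, -0.1, 2.5]
finger_gap: 0.0451
grip_force: 43.1
```

Call:
{"name": "carry_out", "arguments": {"series": "0 0 0 0 0 0 0.065; 0 0 0 0 0 0 0.065; 0 0 0 0 0 0 0.065; 0 0 -0.03 0 0 0 0.065; 0 0 -0.065 0 0 0 0.065; 0.01 -0.03 -0.09 0 0 0 0.065; 0.03 -0.065 -0.09 0 0 0 0.065; 0.05 -0.1 -0.09 0 0 0 0.065; 0.07 -0.135 -0.09 0 0 0 0.065; 0.085 -0.165 -0.09 0 0 0 0.065; 0.089 -0.182 -0.09 0 0 0 0.065; 0.089 -0.182 -0.09 0 0 0 0.065; 0.089 -0.182 -0.06 0 0 0 0.065; 0.089 -0.182 -0.03 0 0 0 0.065; 0.089 -0.182 -0.005 0 0 0 0.065; 0.089 -0.182 0.007 0 0 0 0.065; 0.089 -0.182 0.007 0 0 0 0.04; 0.089 -0.182 0.007 0 0 0 0.04; 0.089 -0.182 0.007 0 0 0 0.04; 0.089 -0.182 0.007 0 0 0 0.04"}}

```text
t: 9.57
tool_pos: [0.4265, 0.2202, 0.03]
tcp_rot: [0.0, 0.757, 0.653, 0.001]
ft_force: [-0.6, -0.7, -0.7]
finger_gap: 0.0451
grip_force: 41.3
```

Call:
{"name": "carry_out", "arguments": {"series": "0 0 -0.025 0 0 0 0.04; 0 0 -0.06 0 0 0 0.04; -0.015 0.018 -0.085 0 0 0 0.04; -0.04 0.05 -0.085 0 0 0 0.04; -0.065 0.08 -0.085 0 0 0 0.04; -0.09 0.11 -0.085 0 0 0 0.04; -0.115 0.14 -0.085 0 0 0 0.04; -0.135 0.17 -0.085 0 0 0 0.04; -0.1455 0.181 -0.085 0 0 0 0.04; -0.1455 0.181 -0.085 0 0 0 0.04; -0.1455 0.181 -0.065 0 0 0 0.04; -0.1455 0.181 -0.045 0 0 0 0.04; -0.1455 0.181 -0.03 0 0 0 0.04; -0.1455 0.181 -0.022 0 0 0 0.04; -0.1455 0.181 -0.022 0 0 0 0.04"}}

```text
t: 10.82
tool_pos: [0.5814, 0.0502, 0.0494]
tcp_rot: [-0.001, 0.757, 0.654, -0.001]
ft_force: [0.1, -0.9, -1.0]
finger_gap: 0.0452
grip_force: 41.7
```

Call:
{"name": "carry_out", "arguments": {"series": "0 0.001 0.005 0 0 0 0.04; 0 0.001 0.010 0 0 0 0.04; 0 0.001 0.0135 0 0 0 0.04; 0 0.001 0.0155 0 0 0 0.04; 0 0.001 0.0155 0 0 0 0.04"}}

```text
t: 11.23
tool_pos: [0.584, 0.0494, 0.0351]
tcp_rot: [-0.0, 0.757, 0.653, -0.0]
ft_force: [-0.6, -0.1, -0.8]
finger_gap: 0.0446
grip_force: 41.7
```

Call:
{"name": "carry_out", "arguments": {"series": "0 0 0 0 0 0 0.065; 0 0 0 0 0 0 0.065; 0 0 0 0 0 0 0.065; 0 0 -0.03 0 0 0 0.065; 0 0 -0.065 0 0 0 0.065; 0 -0.02 -0.10 0 0 0 0.07; 0.01 -0.04 -0.13 0 0 0 0.08; 0.02 -0.07 -0.16 0 0 0 0.085; 0.025 -0.1 -0.19 0 0 0 0.085; 0.025 -0.1 -0.19 0 0 0 0.085; 0.025 -0.1 -0.19 0 0 0 0.085; 0.025 -0.1 -0.19 0 0 0 0.085"}}

```text
t: 12.23
tool_pos: [0.4892, 0.0888, 0.2255]
tcp_rot: [0.0, 0.757, 0.654, 0.001]
ft_force: [0.7, 0.1, -1.1]
finger_gap: 0.0849
grip_force: 0.0
```

```bash
python3 - <<'E'
from h import *
f=grab('wrist'); s=ctrl.observe(); print(s['t'],s['tool_pos'])
c=cv2.resize(f['color'][20:340,190:470],None,fx=1.85,fy=1.85,interpolation=cv2.INTER_CUBIC)
cv2.imwrite('pics/w5.png',c[:,:,::-1])
E
```

```text
12.2833 [0.48906788 0.08854224 0.22453096]
```

View pics/w5.png

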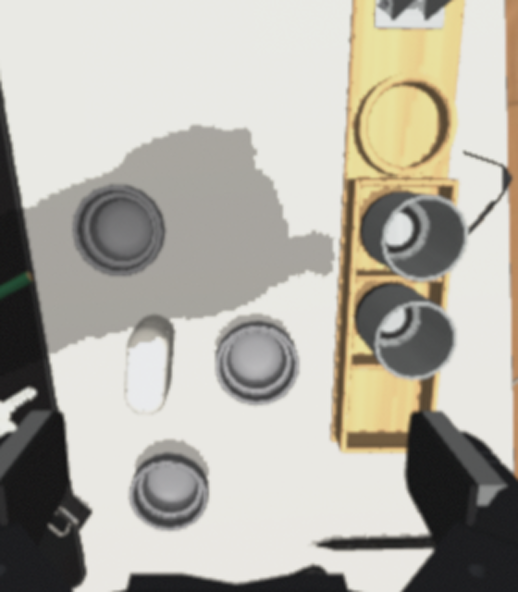

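```bash
python3 - <<'E'
from h import *
f=load('wrist'); s=ctrl.observe(); R=Rq(s['tcp_rot']); t=s['tool_pos']; print(t)
for n,(x,y),z in [('A',(119.5,229),.03),('B',(257.5,364),.03),('C',(169,492),.03),('seat',(403,125),.023),('case',(150,365),.041)]:
    w=onz(f,189.7+x/1.85,19.7+y/1.85,z); print(n,w.round(4),(R.T@(w-t)).round(4))
E
```

```text
[0.48906788 0.08854224 0.22453096]
A [0.4268 0.1321 0.03  ] [ 0.034  -0.0679  0.1945]
B [0.4958 0.0373 0.03  ] [-0.0496  0.0142  0.1945]
C [ 0.4251 -0.0435  0.03  ] [-0.1399 -0.0439  0.1946]
seat [0.5978 0.1661 0.023 ] [0.0927 0.0963 0.2015]
case [0.4313 0.0499 0.041 ] [-0.0466 -0.0514  0.1836]
```

```bash
cat >> h.py <<'E'
def circ(f,w,r,z,tol=.012):
    """refine centre of a level circle (radius r, height z) near world w: maximise radial edge strength on its projection"""
    from scipy.ndimage import map_coordinates
    g=cv2.GaussianBlur(cv2.cvtColor(f['color'],cv2.COLOR_RGB2GRAY).astype(np.float32),(0,0),0.8)
    a=np.linspace(0,2*np.pi,72,endpoint=False); best=(-1,)
    def samp(c,rr):
        P=np.array([proj(f,(c[0]+rr*np.cos(t),c[1]+rr*np.sin(t),z)) for t in a]); return map_coordinates(g,[P[:,1],P[:,0]],order=1,mode='nearest')
    for step,span,c0 in [(.003,tol,w[:2]),(.001,.003,None)]:
        if c0 is None: c0=best[1]
        for dx in np.arange(-span,span+1e-6,step):
            for dy in np.arange(-span,span+1e-6,step):
                c=(c0[0]+dx,c0[1]+dy); sc=np.minimum(np.abs(samp(c,r+.0015)-samp(c,r-.0015)),40).mean()
                if sc>best[0]: best=(sc,c)
    return np.round(best[1],4),round(float(best[0]),1)
E
python3 - <<'E'
from h import *
f=load('wrist')
for n,w in dict(A=(.427,.132),B=(.496,.039),C=(.425,-.042)).items(): print(n,circ(f,w,.027,.03),circ(f,w,.0235,.03))
print('seat',circ(f,(.600,.165),.0285,.023,.008),circ(f,(.600,.165),.0235,.023,.008))
E
```

```text
A (array([0.426, 0.131]), 39.7) (array([0.43 , 0.132]), 28.9)
B (array([0.495, 0.039]), 39.9) (array([0.495, 0.046]), 35.7)
C (array([ 0.425, -0.043]), 40.0) (array([ 0.425, -0.045]), 35.0)
seat (array([0.596, 0.165]), 30.1) (array([0.594, 0.163]), 33.5)
```

Call:
{"name": "carry_out", "arguments": {"series": "0.015 -0.03 0.02 0 0 0 0.085; 0.0335 -0.06 0.05 0 0 0 0.085; 0.0335 -0.068 0.085 0 0 0 0.08; 0.0335 -0.068 0.12 0 0 0 0.075; 0.0335 -0.068 0.155 0 0 0 0.075; 0.0335 -0.068 0.19 0 0 0 0.075; 0.0335 -0.068 0.2095 0 0 0 0.075; 0.0335 -0.068 0.2095 0 0 0 0.075; 0.0335 -0.068 0.2095 0 0 0 0.045; 0.0335 -0.068 0.2095 0 0 0 0.045; 0.0335 -0.068 0.2095 0 0 0 0.045; 0.0335 -0.068 0.2095 0 0 0 0.045", "newtons": 35}}

```text
t: 13.28
tool_pos: [0.4278, 0.1321, 0.0172]
tcp_rot: [0.001, 0.757, 0.653, 0.001]
ft_force: [0.8, -0.5, -0.7]
finger_gap: 0.0529
grip_force: 36.7
```

Call:
{"name": "carry_out", "arguments": {"series": "0 0 -0.03 0 0 0 0.045; 0.005 0.02 -0.06 0 0 0 0.045; 0.015 0.055 -0.07 0 0 0 0.045; 0.03 0.09 -0.07 0 0 0 0.045; 0.045 0.125 -0.07 0 0 0 0.045; 0.055 0.155 -0.07 0 0 0 0.045; 0.0575 0.167 -0.07 0 0 0 0.045; 0.0575 0.167 -0.06 0 0 0 0.045; 0.0575 0.167 -0.045 0 0 0 0.045; 0.0575 0.167 -0.035 0 0 0 0.045; 0.0575 0.167 -0.035 0 0 0 0.045"}}

```text
t: 14.2
tool_pos: [0.5977, 0.1637, 0.0483]
tcp_rot: [-0.001, 0.757, 0.653, -0.002]
ft_force: [-0.6, -0.5, 0.8]
finger_gap: 0.0531
grip_force: 37.1
```

Call:
{"name": "carry_out", "arguments": {"series": "0 0.0005 0.008 0 0 0 0.045; 0 0.0005 0.016 0 0 0 0.045; 0 0.0005 0.022 0 0 0 0.045; 0 0.0005 0.026 0 0 0 0.045; 0 0.0005 0.026 0 0 0 0.045; 0 0.0005 0.026 0 0 0 0.045"}}

```text
t: 14.7
tool_pos: [0.6011, 0.1653, 0.0262]
tcp_rot: [-0.0, 0.757, 0.654, 0.002]
ft_force: [-1.0, 2.7, 6.2]
finger_gap: 0.0532
grip_force: 37.6
```

Call:
{"name": "carry_out", "arguments": {"series": "0 0 0 0 0 0 0.07; 0 0 0 0 0 0 0.07; 0 0 0 0 0 0 0.07; 0 0 -0.03 0 0 0 0.075; -0.02 0 -0.06 0 0 0 0.075; -0.05 0 -0.09 0 0 0 0.075; -0.065 0 -0.10 0 0 0 0.075; -0.065 0 -0.10 0 0 0 0.075; -0.065 0 -0.10 0 0 0 0.075"}}

```text
t: 15.45
tool_pos: [0.5914, 0.0992, 0.1249]
tcp_rot: [0.0, 0.758, 0.653, 0.001]
ft_force: [-0.5, 0.2, -0.6]
finger_gap: 0.0752
grip_force: 0.0
```

```bash
python3 - <<'E'
from h import *
f=grab('wrist'); s=ctrl.observe(); print(s['t'],s['tool_pos'])
for z in (.037,.041): print(circ(f,(.601,.165),.027,z,.009), circ(f,(.601,.165),.0235,z,.009))
sd=grab('side')
u,v=proj(f,(.601,.165,.03)); u,v=int(u),int(v); print(u,v)
c=f['color'][max(0,v-70):v+70,u-90:u+90]; c=cv2.resize(c,None,fx=3,fy=3,interpolation=cv2.INTER_CUBIC)
a,b=map(int,proj(sd,(.601,.165,.04))); d=sd['color'][b-35:b+35,max(0,a-40):a+50]; d=cv2.resize(d,(260,210),interpolation=cv2.INTER_CUBIC)
out=np.zeros((max(c.shape[0],210),c.shape[1]+260,3),np.uint8); out[:c.shape[0],:c.shape[1]]=c; out[:210,c.shape[1]:]=d
cv2.imwrite('pics/w6.png',out[:,:,::-1]); print(out.shape)
E
```

```text
15.5 [0.59078838 0.09975251 0.12378184]
(array([0.604, 0.163]), 31.3) (array([0.6  , 0.169]), 29.4)
(array([0.603, 0.163]), 30.9) (array([0.601, 0.164]), 31.4)
316 112
(420, 800, 3)
```

View pics/w6.png

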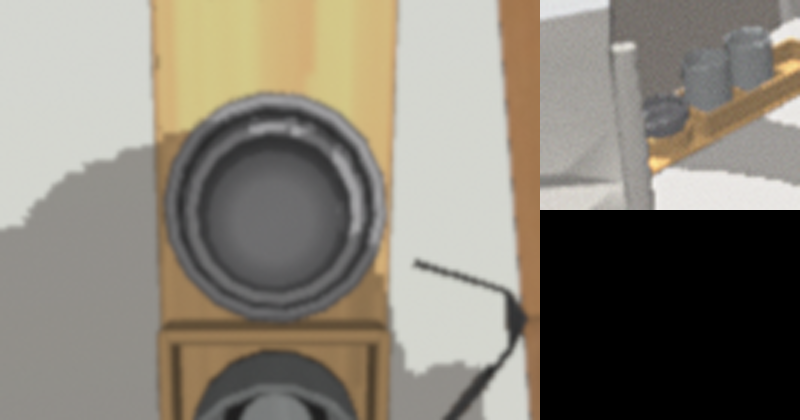

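```bash
python3 - <<'E'
from h import *
f=load('wrist'); print(onz(f,317.5,111,.037))
print('B',circ(f,(.4955,.039),.027,.03)); s=load('side')
for n,w in dict(B=(.4955,.039),C=(.425,-.043)).items(): print(n,circ(s,w,.027,.03))
E
```

```text
[0.60182285 0.16561101 0.037     ]
B (array([0.5045, 0.048 ]), 29.4)
B (array([0.4815, 0.054 ]), 18.0)
C (array([ 0.417, -0.038]), 23.1)
```

Call:
{"name": "carry_out", "arguments": {"series": "-0.02 -0.02 -0.03 0 0 0 0.075; -0.055 -0.04 -0.03 0 0 0 0.075; -0.09 -0.06 -0.03 0 0 0 0.075; -0.12 -0.08 -0.03 0 0 0 0.075; -0.14 -0.086 -0.03 0 0 0 0.075; -0.14 -0.086 -0.03 0 0 0 0.066; -0.14 -0.086 -0.03 0 0 0 0.066"}}

```text
t: 16.13
tool_pos: [0.4848, -0.026, 0.1536]
tcp_rot: [-0.001, 0.757, 0.653, -0.0]
ft_force: [-0.2, 0.2, -0.5]
finger_gap: 0.0661
grip_force: 0.0
```

```bash
python3 - <<'E'
from h import *
f=grab('wrist','w7'); s=ctrl.observe(); R=Rq(s['tcp_rot']); t=s['tool_pos']; print(s['t'],t)
for n,w in dict(A=(.427,.132),B=(.4955,.039),C=(.425,-.043)).items():
    c,q=circ(f,w,.027,.03); print(n,c,q,(R.T@(np.array([*c,.03])-t)).round(4))
E
```

```text
16.1833 [ 0.48538956 -0.02547324  0.15371155]
A [0.439 0.141] 0.0 [ 0.1579 -0.07    0.1239]
B [0.4955 0.035 ] 39.1 [0.0613 0.0014 0.1237]
C [ 0.426 -0.045] 36.7 [-0.028  -0.0557  0.1238]
```

Call:
{"name": "carry_out", "arguments": {"series": "0.03 0.0014 0.0 0 0 0 0.064; 0.0613 0.0014 0.01 0 0 0 0.064; 0.0613 0.0014 0.03 0 0 0 0.064; 0.0613 0.0014 0.06 0 0 0 0.064; 0.0613 0.0014 0.09 0 0 0 0.064; 0.0613 0.0014 0.12 0 0 0 0.064; 0.0613 0.0014 0.138 0 0 0 0.064; 0.0613 0.0014 0.138 0 0 0 0.064; 0.0613 0.0014 0.138 0 0 0 0.064; 0.0613 0.0014 0.138 0 0 0 0.045; 0.0613 0.0014 0.138 0 0 0 0.045; 0.0613 0.0014 0.138 0 0 0 0.045; 0.0613 0.0014 0.138 0 0 0 0.045"}}

```text
t: 17.27
tool_pos: [0.4967, 0.0345, 0.0179]
tcp_rot: [0.001, 0.757, 0.653, 0.001]
ft_force: [-0.4, -0.5, -0.3]
finger_gap: 0.0525
grip_force: 36.7
```

Call:
{"name": "carry_out", "arguments": {"series": "0 0 -0.03 0 0 0 0.045; 0 0 -0.065 0 0 0 0.045; 0.02 0.01 -0.095 0 0 0 0.045; 0.05 0.025 -0.1 0 0 0 0.045; 0.08 0.045 -0.1 0 0 0 0.045; 0.11 0.065 -0.1 0 0 0 0.045; 0.135 0.08 -0.1 0 0 0 0.045; 0.145 0.085 -0.1 0 0 0 0.045; 0.145 0.085 -0.085 0 0 0 0.045; 0.145 0.085 -0.07 0 0 0 0.045; 0.145 0.085 -0.055 0 0 0 0.045; 0.145 0.085 -0.05 0 0 0 0.045; 0.145 0.085 -0.05 0 0 0 0.045"}}

```text
t: 18.35
tool_pos: [0.5999, 0.1648, 0.0656]
tcp_rot: [-0.001, 0.757, 0.653, -0.001]
ft_force: [-1.0, 0.2, -0.9]
finger_gap: 0.0529
grip_force: 37.1
```

Call:
{"name": "carry_out", "arguments": {"series": "0 0.0005 0.008 0 0 0 0.045; 0 0.0005 0.016 0 0 0 0.045; 0 0.0005 0.022 0 0 0 0.045; 0 0.0005 0.027 0 0 0 0.045; 0 0.0005 0.028 0 0 0 0.045; 0 0.0005 0.028 0 0 0 0.045"}}

```text
t: 18.85
tool_pos: [0.6017, 0.1653, 0.039]
tcp_rot: [0.0, 0.757, 0.653, 0.0]
ft_force: [0.3, 0.2, 0.4]
finger_gap: 0.0532
grip_force: 37.2
```

Call:
{"name": "carry_out", "arguments": {"series": "0 0 0.001 0 0 0 0.045; 0 0 0.0015 0 0 0 0.07; 0 0 0.001 0 0 0 0.07; 0 0 0.001 0 0 0 0.07; 0 0 -0.03 0 0 0 0.075; -0.02 0 -0.06 0 0 0 0.075; -0.05 0 -0.09 0 0 0 0.075; -0.065 0 -0.10 0 0 0 0.075; -0.065 0 -0.10 0 0 0 0.075; -0.065 0 -0.10 0 0 0 0.075"}}

```text
t: 19.68
tool_pos: [0.5925, 0.1005, 0.139]
tcp_rot: [0.0, 0.758, 0.653, 0.001]
ft_force: [0.4, 0.6, 0.2]
finger_gap: 0.0751
grip_force: 0.0
```

```bash
python3 - <<'E'
from h import *
f=grab('wrist'); s=ctrl.observe(); print(s['t'],s['tool_pos'])
for z in (.037,.051,.055,.06): print(z,circ(f,(.6015,.1655),.027,z,.006))
u,v=map(int,proj(f,(.601,.165,.04)));print(u,v)
c=f['color'][max(0,v-70):v+70,u-90:u+90]; c=cv2.resize(c,None,fx=3,fy=3,interpolation=cv2.INTER_CUBIC)
cv2.imwrite('pics/w8.png',c[:,:,::-1])
E
```

```text
19.7333 [0.5919599  0.10102423 0.13783379]
0.037 (array([0.6025, 0.1625]), 32.3)
0.051 (array([0.6025, 0.1645]), 32.2)
0.055 (array([0.6025, 0.1645]), 32.3)
0.06 (array([0.6025, 0.1645]), 29.4)
315 114
```

View pics/w8.png

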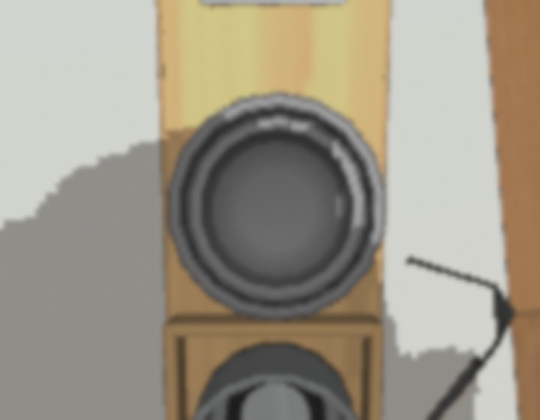

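Call:
{"name": "carry_out", "arguments": {"series": "-0.025 -0.02 0 0 0 0 0.066; -0.055 -0.045 0 0 0 0 0.066; -0.085 -0.07 0 0 0 0 0.066; -0.115 -0.095 0 0 0 0 0.066; -0.145 -0.12 0 0 0 0 0.066; -0.1685 -0.1435 0 0 0 0 0.066; -0.1685 -0.1435 0 0 0 0 0.066; -0.1685 -0.1435 0 0 0 0 0.066"}}

```text
t: 20.4
tool_pos: [0.4242, -0.0446, 0.1375]
tcp_rot: [-0.001, 0.757, 0.653, -0.0]
ft_force: [0.2, 0.4, 0.9]
finger_gap: 0.0658
grip_force: 0.0
```

```bash
python3 - <<'E'
from h import *
f=grab('wrist'); s=ctrl.observe(); R=Rq(s['tcp_rot']); t=s['tool_pos']; print(s['t'],t)
c,q=circ(f,(.4255,-.0445),.027,.03); print(c,q,(R.T@(np.array([*c,.03])-t)).round(4),proj(f,(*c,.03)))
E
```

```text
20.45 [ 0.42529557 -0.04425343  0.13776169]
[ 0.4235 -0.0465] 40.0 [-0.0025 -0.0013  0.1078] [316.66682007 196.35755425]
```

Call:
{"name": "carry_out", "arguments": {"series": "-0.001 0 0.03 0 0 0 0.066; -0.001 0 0.06 0 0 0 0.066; -0.001 0 0.09 0 0 0 0.066; -0.001 0 0.115 0 0 0 0.066; -0.001 0 0.122 0 0 0 0.066; -0.001 0 0.122 0 0 0 0.066; -0.001 0 0.122 0 0 0 0.045; -0.001 0 0.122 0 0 0 0.045; -0.001 0 0.122 0 0 0 0.045; -0.001 0 0.122 0 0 0 0.045"}}

```text
t: 21.28
tool_pos: [0.4266, -0.0457, 0.018]
tcp_rot: [0.001, 0.757, 0.653, 0.001]
ft_force: [-1.1, -0.4, -0.3]
finger_gap: 0.0532
grip_force: 36.7
```

Call:
{"name": "carry_out", "arguments": {"series": "0 0 -0.03 0 0 0 0.045; 0 0 -0.065 0 0 0 0.045; 0.025 0.015 -0.095 0 0 0 0.045; 0.055 0.033 -0.1 0 0 0 0.045; 0.085 0.052 -0.1 0 0 0 0.045; 0.115 0.07 -0.1 0 0 0 0.045; 0.145 0.088 -0.1 0 0 0 0.045; 0.175 0.106 -0.1 0 0 0 0.045; 0.205 0.125 -0.1 0 0 0 0.045; 0.225 0.138 -0.1 0 0 0 0.045; 0.2345 0.1435 -0.1 0 0 0 0.045; 0.2345 0.1435 -0.09 0 0 0 0.045; 0.2345 0.1435 -0.075 0 0 0 0.045; 0.2345 0.1435 -0.065 0 0 0 0.045; 0.2345 0.1435 -0.065 0 0 0 0.045; 0.2345 0.1435 -0.065 0 0 0 0.045"}}

```text
t: 22.62
tool_pos: [0.6005, 0.1643, 0.0813]
tcp_rot: [-0.0, 0.757, 0.653, -0.001]
ft_force: [-0.2, -0.3, 0.1]
finger_gap: 0.0534
grip_force: 37.2
```

Call:
{"name": "carry_out", "arguments": {"series": "0.0003 0.0008 0.008 0 0 0 0.045; 0.0003 0.0008 0.016 0 0 0 0.045; 0.0003 0.0008 0.022 0 0 0 0.045; 0.0003 0.0008 0.027 0 0 0 0.045; 0.0003 0.0008 0.0285 0 0 0 0.045; 0.0003 0.0008 0.0295 0 0 0 0.045; 0.0003 0.0008 0.0295 0 0 0 0.045"}}

```text
t: 23.2
tool_pos: [0.6029, 0.1669, 0.0552]
tcp_rot: [-0.0, 0.757, 0.654, 0.002]
ft_force: [-5.9, 3.2, 17.0]
finger_gap: 0.0531
grip_force: 39.4
```

Call:
{"name": "carry_out", "arguments": {"series": "0 0 -0.002 0 0 0 0.045; 0 0 -0.002 0 0 0 0.07; 0 0 -0.002 0 0 0 0.07; 0 0 -0.002 0 0 0 0.07; 0 0 -0.03 0 0 0 0.075; -0.02 0 -0.06 0 0 0 0.075; -0.05 0 -0.09 0 0 0 0.075; -0.065 0 -0.10 0 0 0 0.075; -0.065 0 -0.10 0 0 0 0.075; -0.065 0 -0.10 0 0 0 0.075"}}

```text
t: 24.03
tool_pos: [0.5933, 0.1006, 0.1522]
tcp_rot: [0.0, 0.758, 0.653, 0.0]
ft_force: [0.5, -0.5, -0.7]
finger_gap: 0.0751
grip_force: 0.0
```

```bash
python3 - <<'E'
from h import *
f=grab('wrist','w9'); s=ctrl.observe(); print(s['t'],s['tool_pos'])
sc=grab('scene')
u,v=map(int,proj(f,(.601,.165,.04)));print(u,v)
c=f['color'][max(0,v-70):v+70,u-90:u+90]; c=cv2.resize(c,None,fx=2.6,fy=2.6,interpolation=cv2.INTER_CUBIC)
a,b=map(int,proj(sc,(.601,.165,.05))); d=sc['color'][b-25:b+25,a-25:a+25]; d=cv2.resize(d,(300,300),interpolation=cv2.INTER_CUBIC)
out=np.zeros((c.shape[0],c.shape[1]+300,3),np.uint8); out[:,:c.shape[1]]=c; out[:300,c.shape[1]:]=d
cv2.imwrite('pics/w9.png',out[:,:,::-1]); print(out.shape)
for z in (.06,.065,.07): print(z,circ(f,(.6015,.1655),.027,z,.006))
E
```

```text
24.0833 [0.59275109 0.10111478 0.15109439]
314 114
(364, 768, 3)
0.06 (array([0.6025, 0.1615]), 31.1)
0.065 (array([0.6035, 0.1615]), 30.7)
0.07 (array([0.6025, 0.1615]), 30.2)
```

View pics/w9.png

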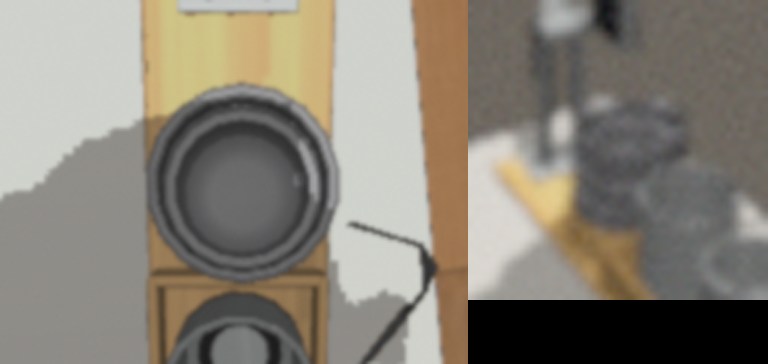

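Call:
{"name": "carry_out", "arguments": {"series": "0.025 0 0 0 0 0 0.0; 0.05 0 0 0 0 0 0.0; 0.065 0 0 0 0 0 0.0; 0.065 0 0 0 0 0 0.0; 0.065 0 0.03 0 0 0 0.0; 0.065 0 0.06 0 0 0 0.0; 0.065 0 0.085 0 0 0 0.0; 0.065 0 0.1 0 0 0 0.0; 0.065 0 0.104 0 0 0 0.0; 0.065 0 0.107 0 0 0 0.0; 0.065 0 0.107 0 0 0 0.0"}}

```text
t: 25.05
tool_pos: [0.6023, 0.1655, 0.0452]
tcp_rot: [-0.0, 0.757, 0.653, -0.0]
ft_force: [0.2, -0.0, -0.4]
finger_gap: 0.0
grip_force: 0.0
```

Call:
{"name": "carry_out", "arguments": {"series": "0 0 0.002 0 0 0 0.0; 0 0 0.0035 0 0 0 0.0; 0 0 0.005 0 0 0 0.0; 0 0 0.006 0 0 0 0.0; 0 0 0.006 0 0 0 0.0"}}

```text
t: 25.47
tool_pos: [0.6041, 0.1659, 0.043]
tcp_rot: [0.001, 0.757, 0.653, 0.002]
ft_force: [-2.3, -1.9, 14.5]
finger_gap: -0.0002
grip_force: 7.0
```

```bash
cat >> h.py <<'E'
def pose(f,w,r,z,tilt=True):
    """fit x,y,z,(tilt) of a circle from subpixel radial edges"""
    from scipy.ndimage import map_coordinates
    from scipy.optimize import least_squares
    g=cv2.cvtColor(f['color'],cv2.COLOR_RGB2GRAY).astype(np.float32); g=cv2.GaussianBlur(g,(0,0),.7)
    a=np.linspace(0,2*np.pi,120,endpoint=False); rr=np.linspace(r-.0025,r+.004,60); E=[];A=[]
    for t in a:
        P=np.array([proj(f,(w[0]+q*np.cos(t),w[1]+q*np.sin(t),z)) for q in rr])
        s=map_coordinates(g,[P[:,1],P[:,0]],order=1); d=np.abs(np.gradient(s)); k=len(d)-1-np.argmax(d[::-1]); 
        if 2<k<57: E.append(P[k]);A.append(t)
    E=np.array(E);A=np.array(A)
    def res(p):
        out=[]
        for t,e in zip(A,E):
            x,y=r*np.cos(t),r*np.sin(t); out+=list(proj(f,(p[0]+x,p[1]+y,p[2]+(p[3]*x+p[4]*y if tilt else 0)))-e)
        # radial only
        out=np.array(out).reshape(-1,2); c=proj(f,p[:3]); n=(E-c)/np.linalg.norm(E-c,axis=1)[:,None]; return (out*n).sum(1)
    s=least_squares(res,[w[0],w[1],z,0,0],loss='soft_l1',f_scale=.5)
    return s.x.round(4),len(A),round(float(np.sqrt(np.mean(res(s.x)**2))),2)
E
python3 - <<'E'
from h import *
f=load('wrist')
for z in (.062,.065,.068): print(pose(f,(.602,.165),.027,z),pose(f,(.602,.165),.027,z,False))
E
```

```text
(array([0.5974, 0.1604, 0.0672, 1.2594, 1.4078]), 92, 2.01) (array([0.6013, 0.1649, 0.0572, 0.    , 0.    ]), 92, 2.09)
(array([0.5983, 0.1598, 0.0707, 1.0319, 1.4343]), 89, 1.92) (array([0.6024, 0.1641, 0.0651, 0.    , 0.    ]), 89, 2.08)
(array([0.6016, 0.1602, 0.0743, 0.2936, 1.0037]), 94, 1.71) (array([0.6027, 0.1636, 0.0689, 0.    , 0.    ]), 94, 1.75)
```

Call:
{"name": "carry_out", "arguments": {"series": "0 0 -0.03 0 0 0 0.0; -0.02 0 -0.06 0 0 0 0.0; -0.05 0 -0.09 0 0 0 0.0; -0.065 0 -0.11 0 0 0 0.05; -0.065 0 -0.11 0 0 0 0.075; -0.065 0 -0.11 0 0 0 0.075; -0.065 0 -0.11 0 0 0 0.075"}}

```text
t: 26.05
tool_pos: [0.5931, 0.1014, 0.1491]
tcp_rot: [0.0, 0.757, 0.653, 0.0]
ft_force: [0.7, -0.6, -0.4]
finger_gap: 0.0481
grip_force: 0.0
```

```bash
python3 - <<'E'
from h import *
f=grab('wrist'); print(ctrl.observe()['tool_pos'])
for z in (.062,.065,.068): print(pose(f,(.602,.165),.027,z),pose(f,(.602,.165),.027,z,False))
E
```

```text
[0.59264475 0.10162943 0.14834878]
(array([ 0.5975,  0.1708,  0.0675,  1.1223, -2.2469]), 72, 1.54) (array([0.6018, 0.1643, 0.0629, 0.    , 0.    ]), 72, 2.04)
(array([ 0.5989,  0.171 ,  0.07  ,  0.8366, -2.2051]), 76, 1.55) (array([0.6026, 0.1644, 0.068 , 0.    , 0.    ]), 76, 1.87)
(array([ 0.6016,  0.1691,  0.0685,  0.2302, -1.4836]), 92, 1.76) (array([0.6025, 0.1645, 0.0677, 0.    , 0.    ]), 92, 1.88)
```

Call:
{"name": "carry_out", "arguments": {"series": "0.02 0 0 0 0 0 0.0; 0.04 0 0 0 0 0 0.0; 0.04 0 0.03 0 0 0 0.0; 0.04 0 0.06 0 0 0 0.0; 0.04 0 0.076 0 0 0 0.0; 0.04 0 0.079 0 0 0 0.0; 0.04 0 0.081 0 0 0 0.0; 0.04 0 0.083 0 0 0 0.0; 0.04 0 0.0835 0 0 0 0.0; 0.04 0 0.0835 0 0 0 0.0"}}

```text
t: 26.93
tool_pos: [0.5994, 0.141, 0.0667]
tcp_rot: [0.0, 0.757, 0.653, 0.001]
ft_force: [1.3, -0.0, -0.1]
finger_gap: -0.0002
grip_force: 0.0
```

Call:
{"name": "carry_out", "arguments": {"series": "0 0 0.001 0 0 0 0.0; 0 0 0.002 0 0 0 0.0; 0 0 0.002 0 0 0 0.0; 0 0 0.002 0 0 0 0.0"}}

```text
t: 27.27
tool_pos: [0.5994, 0.1408, 0.0649]
tcp_rot: [0.0, 0.757, 0.653, 0.001]
ft_force: [-0.6, -1.1, 4.9]
finger_gap: 0.0001
grip_force: 2.6
```

Call:
{"name": "carry_out", "arguments": {"series": "0 0 -0.02 0 0 0 0.0; 0.025 0 -0.02 0 0 0 0.0; 0.05 0 -0.02 0 0 0 0.0; 0.05 0 -0.015 0 0 0 0.0; 0.05 0 -0.01 0 0 0 0.0; 0.05 0 -0.006 0 0 0 0.0; 0.05 0 -0.003 0 0 0 0.0; 0.05 0 -0.002 0 0 0 0.0; 0.05 0 -0.001 0 0 0 0.0; 0.05 0 -0.001 0 0 0 0.0; 0.05 0 -0.001 0 0 0 0.0"}}

```text
t: 28.18
tool_pos: [0.6062, 0.1899, 0.0651]
tcp_rot: [0.0, 0.757, 0.653, 0.0]
ft_force: [-0.2, -0.5, 1.5]
finger_gap: 0.0001
grip_force: 0.9
```

```bash
python3 - <<'E'
from h import *
s=load('side');c=load('scene')
for (a,b),(d,e) in [((215,187),(302,18)),((230,280),(298,120)),((222,230),(300,70))]:
    o1,r1=ray(s,a,b);o2,r2=ray(c,d,e)
    k=np.linalg.lstsq(np.c_[r1[:2],-r2[:2]],o2[:2]-o1[:2],rcond=None)[0]; print((o1+k[0]*r1).round(3),(o2+k[1]*r2).round(3))
o=ctrl.observe();print(o['tool_pos'],Rq(o['tcp_rot']).round(3).tolist())
cr=c['color'][0:200,220:420]; cv2.imwrite('pics/w10.png',cv2.resize(cr,(600,600),interpolation=cv2.INTER_CUBIC)[:,:,::-1])
E
```

```text
[0.559 0.248 0.172] [0.559 0.248 0.389]
[ 0.539  0.26  -0.074] [0.539 0.26  0.119]
[0.55  0.253 0.064] [0.55  0.253 0.263]
[0.60620534 0.18991061 0.06505485] [[0.147, 0.989, 0.0], [0.989, -0.147, -0.0], [-0.0, 0.0, -1.0]]
```

```bash
python3 - <<'E'
from h import *
s=load('side');c=load('scene')
for (a,b),(d,e) in [((215,187),(242,70)),((220,200),(246,85))]:
    o1,r1=ray(s,a,b);o2,r2=ray(c,d,e)
    k=np.linalg.lstsq(np.c_[r1[:2],-r2[:2]],o2[:2]-o1[:2],rcond=None)[0]; P=o1+k[0]*r1; print(P.round(3),(o2+k[1]*r2).round(3))
o,r=ray(c,302,18); o2,_=ray(c,242,70)
for y in (.4,.5,.6): print(y,(o+r*(y-o[1])/r[1]).round(3))
E
```

```text
[0.439 0.36  0.237] [0.439 0.36  0.254]
[0.44  0.351 0.207] [0.44  0.351 0.216]
0.4 [0.655 0.4   0.329]
0.5 [0.718 0.5   0.29 ]
0.6 [0.782 0.6   0.251]
```

Call:
{"name": "carry_out", "arguments": {"series": "0 -0.001 -0.04 0 0 0 0; 0 -0.001 -0.08 0 0 0 0; 0 -0.001 -0.12 0 0 0 0; 0 -0.001 -0.155 0 0 0 0; 0.02 -0.001 -0.17 0 0 0 0; 0.05 -0.001 -0.17 0 0 0 0; 0.085 -0.001 -0.17 0 0 0 0; 0.115 -0.001 -0.17 0 0 0 0; 0.124 -0.001 -0.17 0 0 0 0; 0.124 -0.001 -0.17 0 0 0 0; 0.124 -0.001 -0.15 0 0 0 0; 0.124 -0.001 -0.12 0 0 0 0; 0.124 -0.001 -0.095 0 0 0 0; 0.124 -0.001 -0.08 0 0 0 0; 0.124 -0.001 -0.08 0 0 0 0; 0.124 -0.001 -0.08 0 0 0 0"}}

```text
t: 29.52
tool_pos: [0.6228, 0.3115, 0.1444]
tcp_rot: [-0.0, 0.757, 0.653, -0.001]
ft_force: [0.7, 0.6, 0.2]
finger_gap: 0.0003
grip_force: 0.0
```

Call:
{"name": "carry_out", "arguments": {"series": "-0.008 0 0 0 0 0 0; -0.015 0 0 0 0 0 0; -0.022 0 0 0 0 0 0; -0.029 0 0 0 0 0 0; -0.036 0 0 0 0 0 0; -0.043 0 0 0 0 0 0; -0.05 0 0 0 0 0 0"}}

```text
t: 30.1
tool_pos: [0.6158, 0.2627, 0.145]
tcp_rot: [0.0, 0.757, 0.653, 0.0]
ft_force: [0.5, 0.9, 0.2]
finger_gap: -0.0
grip_force: 0.1
```

Call:
{"name": "carry_out", "arguments": {"series": "-0.007 0 0 0 0 0 0; -0.014 0 0 0 0 0 0; -0.021 0 0 0 0 0 0; -0.028 0 0 0 0 0 0; -0.034 0 0 0 0 0 0; -0.04 0 0 0 0 0 0; -0.044 0 0 0 0 0 0; -0.044 0 0 0 0 0 0"}}

```text
t: 30.77
tool_pos: [0.6095, 0.2192, 0.1449]
tcp_rot: [0.0, 0.757, 0.653, -0.0]
ft_force: [0.1, -0.2, 0.2]
finger_gap: -0.0001
grip_force: 0.0
```

Call:
{"name": "carry_out", "arguments": {"series": "0.01 0 -0.02 0 0 0 0; 0.01 0 -0.05 0 0 0 0; 0.01 0 -0.08 0 0 0 0; 0 -0.02 -0.11 0 0 0 0.03; -0.03 -0.04 -0.11 0 0 0 0.06; -0.06 -0.06 -0.11 0 0 0 0.085; -0.09 -0.08 -0.11 0 0 0 0.085; -0.11 -0.1 -0.11 0 0 0 0.085; -0.11 -0.1 -0.11 0 0 0 0.085; -0.11 -0.1 -0.11 0 0 0 0.085; -0.11 -0.1 -0.11 0 0 0 0.085; -0.11 -0.1 -0.11 0 0 0 0.085; -0.11 -0.1 -0.11 0 0 0 0.085; -0.11 -0.1 -0.11 0 0 0 0.085"}}

```text
t: 31.93
tool_pos: [0.4951, 0.1265, 0.2543]
tcp_rot: [-0.0, 0.757, 0.654, -0.0]
ft_force: [0.3, 0.7, 0.0]
finger_gap: 0.0853
grip_force: 0.0
```

```bash
python3 - <<'E'
from h import *
f=grab('wrist'); s=ctrl.observe(); print(s['t'],s['tool_pos'])
c=cv2.resize(f['color'][0:330,200:520],None,fx=1.8,fy=1.8,interpolation=cv2.INTER_CUBIC)
cv2.imwrite('pics/w11.png',c[:,:,::-1]); print(proj(f,(.6113,.2304,.083)))
E
```

```text
31.9833 [0.49501556 0.12641674 0.25429043]
[423.64620155  53.58828236]
```

View pics/w11.png

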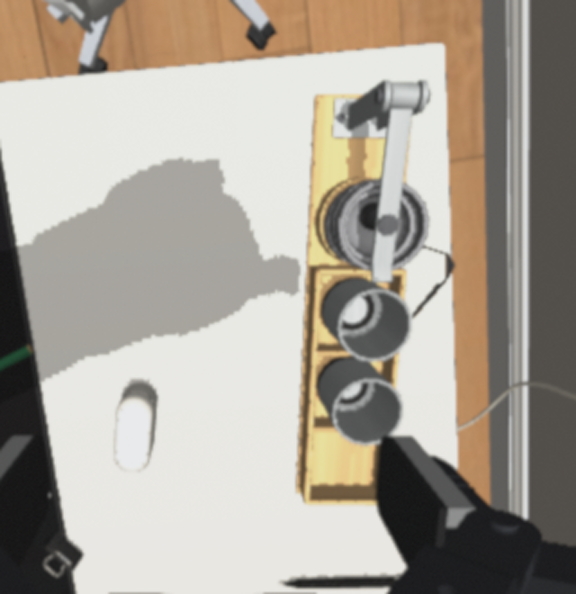

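```bash
python3 - <<'E'
from h import *
f=load('wrist'); a=np.array([.147,.989])
for th in (-11,-8,-5,0,5):
    t=np.radians(th); p=np.array([.6113,.2304])-a*.097*np.cos(t); q=proj(f,(*p,.083+.097*np.sin(t))); print(th,((q-[200,0])*1.8).round(1))
print(((proj(f,(.6113,.2304,.083))-[200,0])*1.8).round(1))
print(ctrl.hand_in())
E
```

```text
-11 [377.4 274.9]
-8 [379.8 277.4]
-5 [382.2 279.5]
0 [386.6 282.2]
5 [391.3 283.6]
[402.6  96.5]
the job is handed in; nothing more can be done
None
```

The job is handed in: two cups stand in cells 1 and 2, three lids are stacked home in the seat, and the hold-down is swung back over with its pad on the top lid (no third cup or fourth grey lid was seen).

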